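# Refit the impeller of the cellar's transfer pump

### The arm

A 6-joint arm with a two-finger parallel gripper is mounted at the origin on a cart in front of the work surface, level with it; the furniture and walls round the work are solid. World frame = base frame: x ahead of the robot, y to its left, z up, the work surface at z = 0. Lengths are in mm, angles in rad, forces in N, time in s.
With the tool pointing down it reaches from about 400 to 925 mm from the base axis. Payload 12.5 kg.
Tool frame: the origin (TCP) lies midway between the tips of the shut fingers; the grasp point (between the pads) lies 19 mm behind it; z points along the fingers, y is the line along which they close (so a half turn about z gives the same grasp; the last joint's range is limited). The gripper opens to 95 mm and grips with 3 to 60 N. Pads are 20 mm wide; open, the fingers measure 119 mm over their backs; the gripper's body (75 mm by 180 mm) begins 59 mm behind the grasp point.
Start: joints at [1.042, 0.491, 1.559, -0, 1.092, -0.106], TCP at [256.433, 569.99, 214.661] pointing down, gripper open.
Joint ranges: [-3.1, 3.1], [-0.84, 2.19], [0.05, 2.79], [-1.13, 4.28], [0.06, 2.93], [-2.69, 2.69]. Speed limits (rad/s): [2.22, 2.22, 2.79, 3.14, 3.14, 3.14].

### API

Orientations are given as [roll, pitch, yaw] about the fixed x, y, z axes, in that order (R = Rz(yaw) Ry(pitch) Rx(roll)).
In Python, from cell import * gives the robot as it stands. The module is installed in compiled form; this text tells all that it offers.
- The arm moves only by the tool arm_command, never from a script. Its arguments are lists of equal length, an entry for each row: "delta_pos": the shift along the world's x, y, z in units of 250 mm (1.0 is 250 mm), a list of three; "delta_rot": the turn, a rotation vector about the world's x, y, z in units of 90 degrees (1.0 is 90 degrees), a list of three; "claw": the closure, from 0 (fully open) to 1 (shut). In form: {"delta_pos": [[tx, ty, tz], ...], "delta_rot": [[wx, wy, wz], ...], "claw": [claw, ...]}. A call has exactly 5 rows; each row is the pose to reach, as a shift and turn from the pose commanded when the call began; what a row does not reach only later rows make up. A row lasts 1/12 s, in which the tool goes at most 41.7 mm and 7.16 degrees, less where a joint would pass 70% of its speed; a pose out of reach is approached as far as the arm can. A call with a number of a shift or a turn outside -1 to 1 is refused whole. A call with a gripper value outside its range is refused whole. The fingers move at their own pace and stop on an object; the grip force is fixed at half the most. Time passes only in rows, so rows that repeat a pose let the fingers close, or fill a call up. It gives the time, the measured TCP pose, the force, the opening and the grip force at its end, in the units of the state.
- state(): the state, without advancing time (a new reading comes with each control period).
- read_camera(name): name is "scene" or "side" or "wrist"; returns the picture (480x640x3 uint8, red, green, blue); there is no depth.
- calibration(name): a dict with "camera_matrix" (3x3 intrinsics, pixels), "k1" (the pictures are not rectified: a ray, as slopes to the right and down, at radius r is drawn at 1 + k1 r^2 times it, then the intrinsics apply), "T" (4x4, takes a point from camera to world coordinates). Camera axes: x right, y down, z forward; pixel columns grow to the right and rows downward; lengths in mm; the calibration is good to about 2 mm. A picture is of the moment at which its call begins: read the wrist's pose just before it. calibration takes no time and is no camera call; for the wrist camera it gives the pose at the moment of the call.
- job_done(): hands the job in; it is judged then, once.
The state is a dict: "t": time; "joints": joint angles; "qvel": joint speeds; "tau": joint torques, N m; "eef_pos": TCP position; "tcp_rot": TCP orientation; "ft_force": force on the tool from outside, world axes, zero at the start; "moment": the same for the moment, N m; "opening": opening from 0.0 (shut) to 1.0 (fully open); "grip_force": force on a finger pad.
Only numpy, scipy, OpenCV 4.12 (cv2) and the standard library are available. Lean on these libraries where they do the work, as an engineer would, in place of code of your own. Each camera call takes 0.05 s, during which the arm holds its last target. There are 200 camera calls.

### The job

The wine transfer pump stands open on the counter, shaft upward, to be put back together: slip the loose seal ring over the shaft and let it lie on its spring seat, then put the larger of the two impellers on the shaft, turn it until its splines mesh with the shaft's, and slide it fully home, down onto the shaft's shoulder against the seal spring. The spring would lift it again, so finish while still gripping the impeller and pressing it fully home, ready for a colleague to tighten the clamp; leave the small impeller, the tumbler and the jar where they are.

Things in the scene. Friction and masses are not known exactly. Their poses are not given: they have to be found in the camera images.
- pump: Stainless centrifugal pump standing on its motor flange, fixed to the counter; round open casing, mouth upward: rim 104 mm above the counter, 178 mm across outside, 152 mm inside, casing floor at 70 mm. A tangential outlet pipe leaves it along its +x, 62 mm to its -y side, reaching 144 mm from the axis. Origin on the counter on the shaft axis, z up.
- shaft (a joint): Turn of the pump's upright splined shaft about the vertical, rad, relative to the pump (counter-clockwise from above is positive); it turns only against a stiff drag of 0.8 N m. Six straight splines stand out at 0, 60, 120 ... degrees from the shaft's own x axis: 5.6 mm wide, 29.6 mm across their crests, 21 mm core.
- shaft_tip (a point): Top of the shaft's nose, on its axis, 118 mm above the counter; turns with the shaft (a spline lies along its x axis). From the top: nose 21 mm thick, tapered over its first 6 mm; the splines begin 10 mm below the tip with pointed ends 3 mm long and run down to the shoulder 28 mm below the tip.
- shaft_shoulder (a point): Centre of the shaft's shoulder, a 36 mm wide step 90 mm above the counter, on which the impeller's underside stops when it is fully home.
- seal_seat (a joint): How far the spring seat of the shaft seal is pressed down, m: 0 free, stop at 0.006. It is a flat ring round the shaft, 40 mm inside and 60 mm outside, its top 82 mm above the counter when free. It begins to give at 8 N and gains 1.5 N a mm. With the seal ring on it and the impeller home it reads 0.004 and pushes up with 14 N.
- seal_ring: Loose dark metal ring, 54 mm outside, 43 mm inside, 12 mm high, about 60 g. Origin at the centre of its underside, z up.
- impeller: The larger impeller, loose, stainless, about 0.35 kg, standing on its back disc (112 mm across, 5 mm thick), with six curved vanes up to 25 mm high and a round hub 42 mm thick up to 36 mm high. Origin at the centre of the underside, z up. The splined bore opens in the underside, 30 mm deep, with six grooves at 0, 60, 120 ... degrees from its x axis.
- impeller_nose (a point): Middle of the solid hexagon nose on top of the impeller's hub, on its axis, 47 mm above its underside; to be gripped. 30 mm across flats, from 36 to 58 mm high, a low dome on it to 60 mm. The flats face 0, 60, 120 ... degrees from the impeller's x axis: under the middle of each flat lies a groove of the bore.
- impeller_bore (a point): Mouth of the impeller's splined bore, at the centre of its underside. 24 mm clear between its lands, six grooves 8 mm wide and 33 mm across. The meshed fit has about 1.5 mm of play to each side and 5 degrees of turn.
- small_impeller: A smaller loose impeller of another pump, 78 mm across, 38 mm high, four vanes; stays where it is. Origin at the centre of its underside.
- tumbler: Clear glass tumbler, 81 mm wide, 91 mm high, loose; stays where it is. Origin at the centre of its underside.
- jar: Glass jar with a black lid, 71 mm wide, 100 mm high, loose; stays where it is. Origin at the centre of its underside.
Things that resemble listed ones, but are neither listed nor needed, are in the scene too. Of the things shaped like the seal_ring, the metal one is meant.

How it is judged:
By the outcome, as a careful person would: the job done as asked, in the order asked, and still so for the second after the job is handed in, while the arm keeps its last pose, push and grip.
It also fails if it takes over 61 s, if anything falls off the work surface, if the arm or the gripper's body presses on something with over 40 N, if the wrist force passes 120 N, or if a joint passes its speed limit or range.

## Working session

There is one attempt and no reset: what is moved stays moved. The work goes in short steps, Python scripts to look and compute and a tool call to move; the robot and the scene stay as the last step left them, time stands still between calls to the robot, and variables do not carry over. Pictures are saved under pics/ and viewed, at most 10 in all, crops included, and the job is handed in when it is done.

Besides the shell and the picture viewer there is one more tool, called after ">>>" by a JSON object that holds its "api" and its "payload". arm_command: Moves the arm, as the interface text tells. Shifts and turns lie within -1 to 1; 1 stands for 250 mm of shift or 90 degrees of turn. Its arguments: {"type":"object","properties":{"delta_pos":{"type":"array"},"delta_rot":{"type":"array"},"claw":{"type":"array"}},"required":["delta_pos","delta_rot","claw"]}

```bash
mkdir -p pics; cat > h.py <<'E'
from cell import *
import numpy as np, cv2
def snap(n,f):
    c=calibration(n); im=read_camera(n)
    cv2.imwrite(f'pics/{f}.png',cv2.cvtColor(im,cv2.COLOR_RGB2BGR)); np.savez(f'pics/{f}.npz',**{k:np.array(v) for k,v in c.items()})
    return im
def load(f): return cv2.imread(f'pics/{f}.png'),dict(np.load(f'pics/{f}.npz'))
def ray(c,uv):
    uv=np.atleast_2d(np.array(uv,float)); K=c['camera_matrix']
    s=np.c_[(uv[:,0]-K[0,2])/K[0,0],(uv[:,1]-K[1,2])/K[1,1]]
    r=s.copy()
    for _ in range(30): r=s/(1+c['k1']*(r**2).sum(1,keepdims=True))
    return c['T'][:3,3],np.c_[r,np.ones(len(r))]@c['T'][:3,:3].T
def onplane(c,uv,z):
    o,d=ray(c,uv); return (o+d*((z-o[2])/d[:,2:3]))
def proj(c,P):
    P=np.atleast_2d(np.array(P,float)); p=(P-c['T'][:3,3])@c['T'][:3,:3]; s=p[:,:2]/p[:,2:3]
    s=s*(1+c['k1']*(s**2).sum(1,keepdims=True)); K=c['camera_matrix']
    return np.c_[s[:,0]*K[0,0]+K[0,2],s[:,1]*K[1,1]+K[1,2]]
E
python3 - <<'E'
from h import *
print(state())
for n in ("scene","side","wrist"):
    snap(n,n+"0"); c=calibration(n); print(n,np.round(c['camera_matrix'],1).tolist(),c['k1'],np.round(c['T'],3).tolist())
a=np.hstack([cv2.imread(f'pics/{n}0.png') for n in("scene",)])
E
```

```text
{'t': 0.0, 'joints': array([ 1.04238844e+00,  4.91558047e-01,  1.55949605e+00, -1.97355878e-05,
        1.09167378e+00, -1.05625960e-01]), 'qvel': array([-1.79023955e-03, -8.06534179e-04, -1.23329690e-03, -1.76599316e-03,
        3.62057782e-04,  4.66881350e-05]), 'tau': array([ 4.66196871e-04, -6.12649155e+01, -2.58168858e+01,  6.92818500e-02,
        4.83222515e-02, -1.61494731e-04]), 'eef_pos': array([256.30317742, 569.74374217, 214.04663597]), 'tcp_rot': array([-3.14046191e+00, -1.02281199e-04,  2.71881978e+00]), 'ft_force': array([0.0338138 , 0.06359382, 0.13401936]), 'moment': array([ 0.03333144, -0.01028387, -0.00702088]), 'grip_force': 0.0, 'opening': 1.0004169348712684}
scene [[534.8, 0.0, 306.1], [0.0, 534.8, 233.4], [0.0, 0.0, 1.0]] -0.13467112304937195 [[0.904, -0.322, 0.282, 79.013], [-0.428, -0.697, 0.576, -893.908], [0.012, -0.641, -0.767, 1276.146], [0.0, 0.0, 0.0, 1.0]]
side [[521.5, 0.0, 322.7], [0.0, 521.5, 236.9], [0.0, 0.0, 1.0]] -0.022928503674409392 [[-0.987, 0.108, -0.118, 650.003], [0.16, 0.699, -0.697, 952.599], [0.007, -0.707, -0.707, 1093.684], [0.0, 0.0, 0.0, 1.0]]
wrist [[362.0, 0.0, 322.0], [0.0, 362.0, 244.5], [0.0, 0.0, 1.0]] -0.028673945805864624 [[0.411, 0.872, 0.265, 180.032], [0.912, -0.392, -0.121, 603.217], [-0.002, 0.291, -0.957, 385.024], [0.0, 0.0, 0.0, 1.0]]
```

View pics/scene0.png

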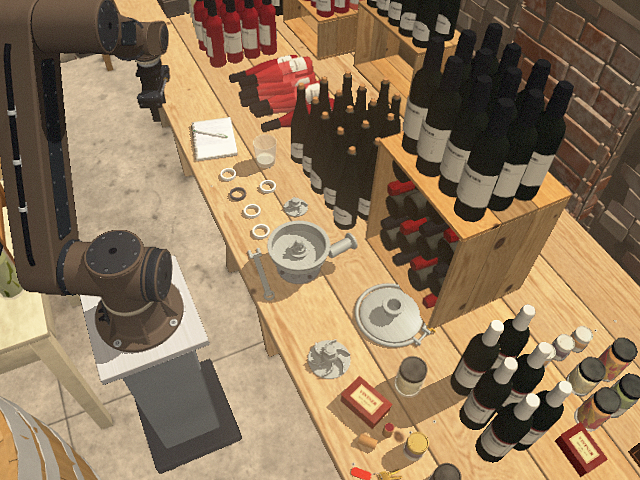

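View pics/side0.png

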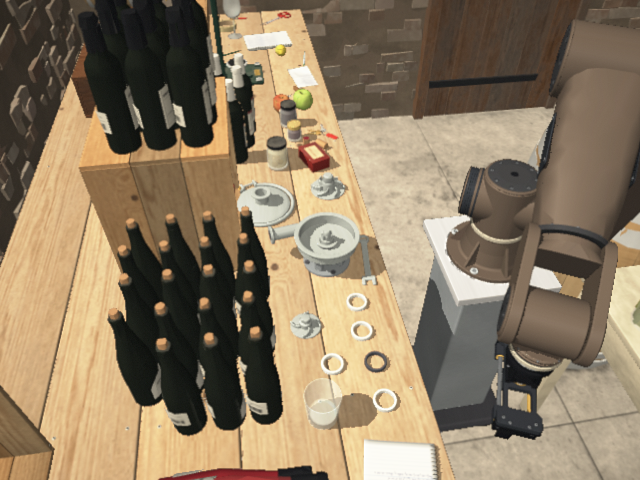

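The scene view shows the pump at (299,250), white rings at (227,174), (267,186), (252,210) and (261,231), and one dark ring at (237,193). The large impeller is at (328,358) and the small one at (295,207). The side view agrees: dark ring at (376,362), large impeller at (327,187), pump at (328,240). Next I'll confirm these in an enlarged crop and get rough positions.

```bash
python3 - <<'E'
from h import *
s,cs=load('scene0'); d,cd=load('side0')
R=lambda im,x,y,w,h:cv2.resize(im[y-h//2:y+h//2,x-w//2:x+w//2],(400,300),interpolation=cv2.INTER_CUBIC)
cv2.imwrite('pics/crop1.png',np.vstack([np.hstack([R(s,248,202,100,76),R(d,352,362,120,90)]),np.hstack([R(s,328,358,72,54),R(s,300,245,100,76)])]))
print('ring',onplane(cs,[237,193],6),onplane(cd,[376,362],6))
print('imp',onplane(cs,[329,355],25),onplane(cd,[327,186],25))
print('pump',onplane(cs,[299,243],104),onplane(cd,[328,236],104))
print('white',onplane(cs,[[227,174],[267,186],[252,210],[261,231]],4),onplane(cs,[[295,207],[264,152],[410,372]],10))
E
```

```text
ring [[413.38366495 311.91238184   6.        ]] [[410.37527886 315.17920235   6.        ]]
imp [[ 418.17621611 -349.55915489   25.        ]] [[ 421.080111  -328.5005864   25.       ]]
pump [[477.13641703 -38.14778017 104.        ]] [[470.26319591 -25.35449621 104.        ]]
white [[414.52697133 413.51028881   4.        ]
 [516.72302657 302.19111974   4.        ]
 [431.04483281 221.92246635   4.        ]
 [423.91721291 127.879981     4.        ]] [[ 559.8532259   170.81297168   10.        ]
 [ 570.29226819  458.26256747   10.        ]
 [ 588.84520916 -476.23869022   10.        ]]
```

View pics/crop1.png

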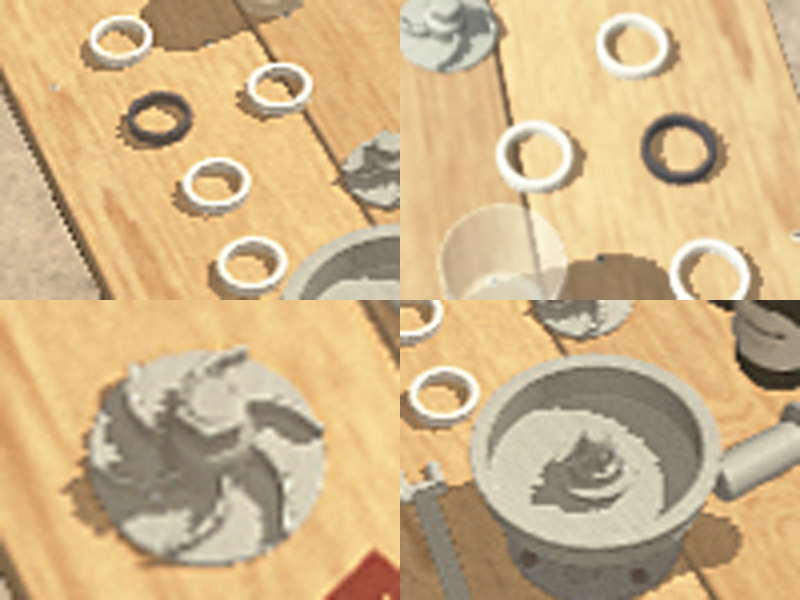

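Bottom-left is the larger impeller (six vanes, hex nose, scene (328,358)). The small four-vane one at (295,207) is not meant. Of the five rings, only the one at scene (237,193) is dark metal, and the other four are white, so it's the seal ring, at roughly (412,313). I'll move the wrist over it.

>>> {"api": "arm_command", "payload": {"delta_pos": [[0.32, -0.52, 0], [0.32, -0.52, 0], [0.32, -0.52, 0], [0.32, -0.52, 0], [0.32, -0.52, 0]], "delta_rot": [[0, 0, 0], [0, 0, 0], [0, 0, 0], [0, 0, 0], [0, 0, 0]], "claw": [0, 0, 0, 0, 0]}}

```text
t: 0.57
eef_pos: [338.4, 436.4, 214.7]
tcp_rot: [-3.141, 0.0, 2.716]
ft_force: [-0.7, 0.2, 0.8]
opening: 0.996
grip_force: 0.0
```

>>> {"api": "arm_command", "payload": {"delta_pos": [[0.3, -0.5, -0.1], [0.3, -0.5, -0.1], [0.3, -0.5, -0.1], [0.3, -0.5, -0.1], [0.3, -0.5, -0.1]], "delta_rot": [[0, 0, 0], [0, 0, 0], [0, 0, 0], [0, 0, 0], [0, 0, 0]], "claw": [0, 0, 0, 0, 0]}}

```text
t: 0.98
eef_pos: [412.9, 312.2, 188.8]
tcp_rot: [-3.14, -0.0, 2.716]
ft_force: [0.0, 0.9, -0.1]
opening: 1.003
grip_force: 0.0
```

```bash
cat >> h.py <<'E'
def darkring(f):
    im,c=load(f); hsv=cv2.cvtColor(im,cv2.COLOR_BGR2HSV)
    m=((hsv[...,2]<95)&(hsv[...,1]<110)).astype(np.uint8)
    out=[]
    cs,h=cv2.findContours(m,cv2.RETR_CCOMP,cv2.CHAIN_APPROX_NONE)
    for i,k in enumerate(cs):
        if h[0][i][3]<0 and len(k)>60:
            p=onplane(c,k[:,0,:],12)[:,:2].astype(np.float32); (x,y),r=cv2.minEnclosingCircle(p)
            out.append((x,y,r,cv2.contourArea(k),k[:,0].mean(0)))
    return out
E
python3 - <<'E'
from h import *
s=state(); print(s['t'],s['eef_pos'],s['tcp_rot']); snap('wrist','w1')
for o in darkring('w1'): print(np.round(o[:4],1),o[4])
E
```

```text
0.9833 [412.85459012 312.23644145 188.81281573] [-3.14024667e+00 -4.81137762e-04  2.71562732e+00]
[672.2 310.5  32.8 690.5] [413.296 411.4  ]
[  697.4   175.9   419.7 96361.5] [310.48807786 388.68613139]
[ 409.8  310.6   26.9 2088.5] [321.04026846 220.04026846]
[407.3 510.7  70.6 352. ] [514.74522293 127.49681529]
[  237.9   186.2   117.  22156. ] [117.34770889  71.50808625]
```

View pics/w1.png

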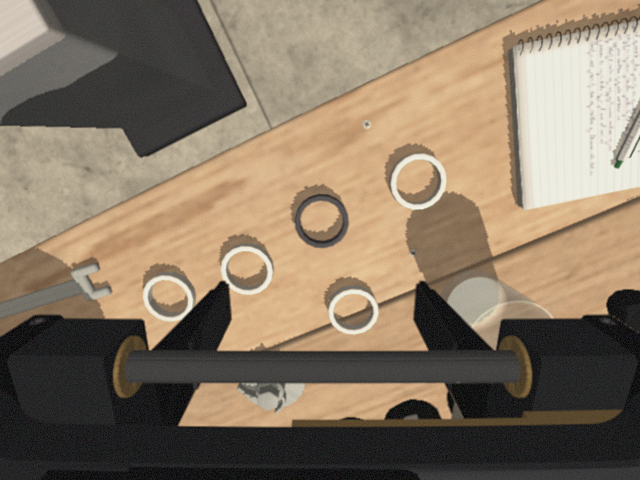

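The wrist view shows the dark ring at (321,220), a clean fit at (410,311) with radius 27. Descending.

>>> {"api": "arm_command", "payload": {"delta_pos": [[-0.012, -0.006, -0.15], [-0.012, -0.006, -0.3], [-0.012, -0.006, -0.45], [-0.012, -0.006, -0.58], [-0.012, -0.006, -0.64]], "delta_rot": [[0, 0, 0], [0, 0, 0], [0, 0, 0], [0, 0, 0], [0, 0, 0]], "claw": [0.2, 0.2, 0.2, 0.2, 0.2]}}

```text
t: 1.45
eef_pos: [406.7, 314.0, 26.3]
tcp_rot: [-3.139, -0.002, 2.72]
ft_force: [-0.6, 0.2, -0.7]
opening: 0.803
grip_force: 0.0
```

```bash
python3 - <<'E'
from h import *
s=state(); print(s['t'],s['eef_pos'],s['tcp_rot'],s['joints'])
E
```

```text
1.45 [406.67815405 313.99805683  26.30077494] [-3.13872846e+00 -2.30364257e-03  2.71973752e+00] [ 5.28770110e-01  6.18678257e-01  1.99389431e+00  4.13609114e-04
  5.32689763e-01 -6.20531064e-01]
```

>>> {"api": "arm_command", "payload": {"delta_pos": [[0, 0, -0.06], [0, 0, -0.088], [0, 0, -0.088], [0, 0, -0.088], [0, 0, -0.088]], "delta_rot": [[0, 0, 0], [0, 0, 0], [0, 0, 0], [0, 0, 0], [0, 0, 0]], "claw": [0.2, 0.2, 0.2, 0.2, 0.2]}}

```text
t: 1.87
eef_pos: [408.7, 314.1, 8.6]
tcp_rot: [3.14, 0.001, 2.719]
ft_force: [-0.3, -0.1, 0.1]
opening: 0.799
grip_force: 0.0
```

>>> {"api": "arm_command", "payload": {"delta_pos": [[0.004, -0.013, -0.014], [0.004, -0.013, -0.014], [0.004, -0.013, -0.014], [0.004, -0.013, -0.014], [0.004, -0.013, -0.014]], "delta_rot": [[0, 0, 0], [0, 0, 0], [0, 0, 0], [0, 0, 0], [0, 0, 0]], "claw": [0.2, 0.2, 1, 1, 1]}}

```text
t: 2.28
eef_pos: [409.6, 310.3, 4.4]
tcp_rot: [3.141, 0.0, 2.719]
ft_force: [-0.1, 0.2, 0.1]
opening: 0.643
grip_force: 0.0
```

>>> {"api": "arm_command", "payload": {"delta_pos": [[0, 0, 0], [0, 0, 0], [0, 0, 0.1], [0, 0, 0.24], [0, 0, 0.4]], "delta_rot": [[0, 0, 0], [0, 0, 0], [0, 0, 0], [0, 0, 0], [0, 0, 0]], "claw": [1, 1, 1, 1, 1]}}

```text
t: 2.7
eef_pos: [408.6, 309.7, 104.1]
tcp_rot: [-3.139, -0.002, 2.719]
ft_force: [1.5, 1.3, -0.2]
opening: 0.557
grip_force: 30.0
```

>>> {"api": "arm_command", "payload": {"delta_pos": [[0.2, -0.7, 0.32], [0.2, -0.7, 0.32], [0.2, -0.7, 0.32], [0.2, -0.7, 0.32], [0.2, -0.7, 0.32]], "delta_rot": [[0, 0, 0], [0, 0, 0], [0, 0, 0], [0, 0, 0], [0, 0, 0]], "claw": [1, 1, 1, 1, 1]}}

```text
t: 3.12
eef_pos: [459.8, 133.0, 185.5]
tcp_rot: [3.141, 0.001, 2.718]
ft_force: [0.2, 0.2, -0.9]
opening: 0.556
grip_force: 30.0
```

>>> {"api": "arm_command", "payload": {"delta_pos": [[0.2, -0.72, 0.3], [0.2, -0.72, 0.3], [0.2, -0.72, 0.3], [0.2, -0.72, 0.3], [0.2, -0.72, 0.3]], "delta_rot": [[0, 0, 0], [0, 0, 0], [0, 0, 0], [0, 0, 0], [0, 0, 0]], "claw": [1, 1, 1, 1, 1]}}

```text
t: 3.53
eef_pos: [509.6, -47.2, 260.3]
tcp_rot: [3.141, 0.001, 2.718]
ft_force: [0.3, -0.3, -0.7]
opening: 0.554
grip_force: 30.0
```

>>> {"api": "arm_command", "payload": {"delta_pos": [[0, 0, 0], [0, 0, 0], [0, 0, 0], [0, 0, 0], [0, 0, 0]], "delta_rot": [[0, 0, 0], [0, 0, 0], [0, 0, 0], [0, 0, 0], [0, 0, 0]], "claw": [1, 1, 1, 1, 1]}}

```text
t: 3.95
eef_pos: [509.0, -43.6, 258.8]
tcp_rot: [-3.142, -0.001, 2.72]
ft_force: [0.8, -0.1, -0.5]
opening: 0.558
grip_force: 30.0
```

```bash
python3 - <<'E'
from h import *
s=state(); print(s['t'],s['eef_pos'],s['tcp_rot'],np.abs(s['qvel']).max()); snap('wrist','w2')
im,c=load('w2')
u=proj(c,[[474,-32,118]])[0]; print(u)
x,y=np.clip(u.astype(int),[100,75],[540,405])
cv2.imwrite('pics/w2v.png',np.hstack([cv2.resize(im,(400,300)),cv2.resize(im[y-50:y+50,x-66:x+67],(400,300),interpolation=cv2.INTER_CUBIC)]))
E
```

```text
3.95 [509.02895777 -43.62845324 258.75733449] [-3.14157962e+00 -9.27993893e-04  2.72032684e+00] 0.005130021796785637
[319.2537815 191.0443645]
```

View pics/w2v.png

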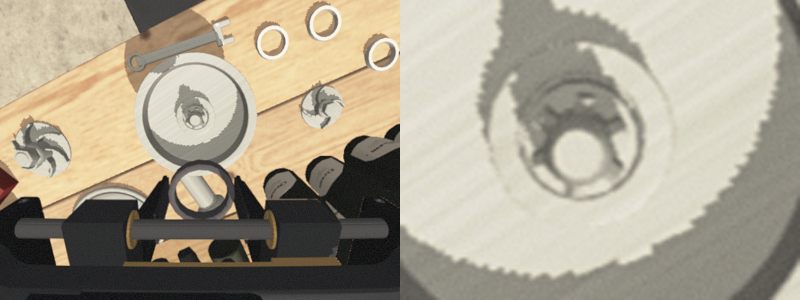

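The wrist view shows the pump with its shaft at about (313,192) full-res, the ring held, and the spline fins visible around the nose. I'll rectify to get the axis position.

```bash
cat >> h.py <<'E'
def rect(f,cx,cy,z,half,ppm):
    "top view on plane z: column = +x, row = -y"
    im,c=load(f); n=int(2*half*ppm); g=(np.arange(n)+.5)/ppm-half
    X,Y=np.meshgrid(cx+g,cy-g); uv=proj(c,np.c_[X.ravel(),Y.ravel(),np.full(X.size,z)]).astype(np.float32).reshape(n,n,2)
    return cv2.remap(im,uv[...,0],uv[...,1],cv2.INTER_CUBIC)
def circles(f,cx,cy,z,half,ppm,r0,r1,p2=20):
    g=cv2.GaussianBlur(cv2.cvtColor(rect(f,cx,cy,z,half,ppm),cv2.COLOR_BGR2GRAY),(0,0),1.5)
    k=cv2.HoughCircles(g,cv2.HOUGH_GRADIENT_ALT,1,2,param1=150,param2=0.7,minRadius=int(r0*ppm),maxRadius=int(r1*ppm))
    return [] if k is None else [(round(float(cx-half+a/ppm),1),round(float(cy+half-b/ppm),1),round(float(r/ppm),1)) for a,b,r in k[0][:4]]
E
python3 - <<'E'
from h import *
im,c=load('w2'); print('tip',onplane(c,[313,192.5],118))
print('rim',circles('w2',474,-32,104,110,4,70,95)); print('nose',circles('w2',474,-32,118,25,10,5,12)); print('shoulder',circles('w2',474,-32,90,40,8,15,22)); print('seat',circles('w2',474,-32,82,40,8,18,32))
a=[cv2.resize(rect('w2',474,-32,z,h,400/(2*h)),(400,400)) for z,h in((104,100),(107,22))]
cv2.imwrite('pics/rect2.png',np.hstack(a))
E
```

```text
tip [[472.938041  -37.4390685 118.       ]]
rim [(477.0, -40.0, 76.6), (474.0, -39.2, 76.1), (458.0, -39.8, 77.3), (463.2, -52.0, 87.0)]
nose [(472.3, -38.1, 7.2)]
shoulder [(471.6, -38.6, 18.5)]
seat []
```

View pics/rect2.png

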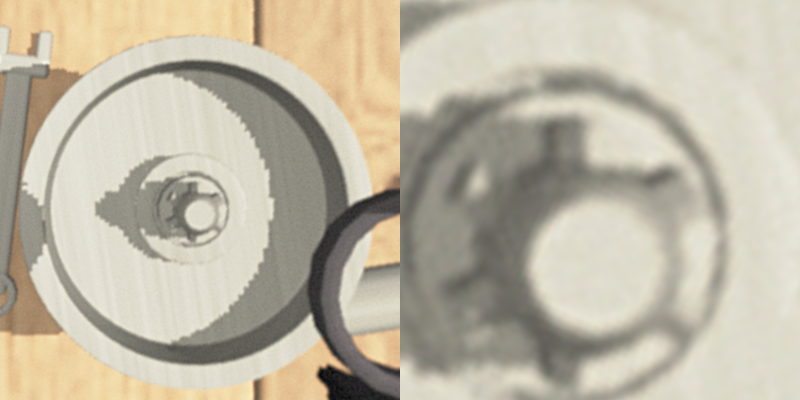

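The axis is at about (472.2,-38.2); nose, shoulder and rim agree. Moving the ring above it, then down.

>>> {"api": "arm_command", "payload": {"delta_pos": [[-0.147, 0.022, -0.1], [-0.147, 0.022, -0.25], [-0.147, 0.022, -0.4], [-0.147, 0.022, -0.46], [-0.147, 0.022, -0.46]], "delta_rot": [[0, 0, 0], [0, 0, 0], [0, 0, 0], [0, 0, 0], [0, 0, 0]], "claw": [1, 1, 1, 1, 1]}}

```text
t: 4.42
eef_pos: [471.0, -38.3, 141.3]
tcp_rot: [-3.141, -0.006, 2.72]
ft_force: [0.3, 0.3, 0.0]
opening: 0.556
grip_force: 30.0
```

>>> {"api": "arm_command", "payload": {"delta_pos": [[0, 0, 0], [0, 0, 0], [0, 0, 0], [0, 0, 0], [0, 0, 0]], "delta_rot": [[0, 0, 0], [0, 0, 0], [0, 0, 0], [0, 0, 0], [0, 0, 0]], "claw": [1, 1, 1, 1, 1]}}

```text
t: 4.83
eef_pos: [473.0, -39.3, 145.0]
tcp_rot: [3.141, 0.002, 2.719]
ft_force: [-0.2, 0.3, -1.4]
opening: 0.557
grip_force: 30.0
```

>>> {"api": "arm_command", "payload": {"delta_pos": [[-0.003, 0.004, -0.07], [-0.003, 0.004, -0.13], [-0.003, 0.004, -0.18], [-0.003, 0.004, -0.21], [-0.003, 0.004, -0.224]], "delta_rot": [[0, 0, 0], [0, 0, 0], [0, 0, 0], [0, 0, 0], [0, 0, 0]], "claw": [1, 1, 1, 1, 1]}}

```text
t: 5.25
eef_pos: [471.8, -38.3, 87.6]
tcp_rot: [-3.142, -0.001, 2.719]
ft_force: [-0.1, 0.2, -0.1]
opening: 0.554
grip_force: 30.0
```

>>> {"api": "arm_command", "payload": {"delta_pos": [[0, 0, 0], [0, 0, 0], [0, 0, 0], [0, 0, 0], [0, 0, 0]], "delta_rot": [[0, 0, 0], [0, 0, 0], [0, 0, 0], [0, 0, 0], [0, 0, 0]], "claw": [1, 1, 1, 1, 1]}}

```text
t: 5.67
eef_pos: [472.1, -38.3, 88.6]
tcp_rot: [3.141, 0.001, 2.719]
ft_force: [0.6, 1.0, -0.7]
opening: 0.558
grip_force: 30.0
```

>>> {"api": "arm_command", "payload": {"delta_pos": [[0, 0, -0.007], [0, 0, -0.007], [0, 0, -0.007], [0, 0, -0.007], [0, 0, -0.007]], "delta_rot": [[0, 0, 0], [0, 0, 0], [0, 0, 0], [0, 0, 0], [0, 0, 0]], "claw": [1, 0.2, 0.2, 0.2, 0.2]}}

```text
t: 6.08
eef_pos: [472.0, -38.3, 86.4]
tcp_rot: [3.141, 0.0, 2.719]
ft_force: [-0.3, 0.0, -0.1]
opening: 0.765
grip_force: 0.0
```

>>> {"api": "arm_command", "payload": {"delta_pos": [[0, 0, 0.05], [0, 0, 0.18], [0.05, -0.02, 0.32], [0.144, -0.064, 0.42], [0.144, -0.064, 0.42]], "delta_rot": [[0, 0, 0], [0, 0, 0], [0, 0, 0], [0, 0, 0], [0, 0, 0]], "claw": [0.2, 0.2, 0.2, 0.2, 0.2]}}

```text
t: 6.5
eef_pos: [512.7, -55.9, 196.3]
tcp_rot: [3.14, 0.01, 2.719]
ft_force: [-0.6, 0.4, -0.4]
opening: 0.796
grip_force: 0.0
```

>>> {"api": "arm_command", "payload": {"delta_pos": [[0, 0, 0], [0, 0, 0], [0, 0, 0], [0, 0, 0], [0, 0, 0]], "delta_rot": [[0, 0, 0], [0, 0, 0], [0, 0, 0], [0, 0, 0], [0, 0, 0]], "claw": [0, 0, 0, 0, 0]}}

```text
t: 6.92
eef_pos: [507.3, -54.0, 190.6]
tcp_rot: [-3.141, -0.002, 2.719]
ft_force: [0.1, -0.0, -0.8]
opening: 0.994
grip_force: 0.0
```

```bash
python3 - <<'E'
from h import *
s=state(); print(s['t'],s['eef_pos'],s['tcp_rot']); snap('wrist','w3')
print('nose',circles('w3',472,-38,118,25,10,5,12),'ring94',circles('w3',472,-38,94,40,8,19,30))
R=rect('w3',472.2,-38.2,94,45,400/90)
S=rect('w3',472.2,-38.2,105,20,10)
for a in range(0,360,30): 
    q=np.deg2rad(a); p=lambda r:(int(200+10*r*np.cos(q)),int(200-10*r*np.sin(q)))
    cv2.line(S,p(17),p(19.5),(0,0,255),1)
cv2.imwrite('pics/rect3.png',np.hstack([R,S]))
E
```

```text
6.9167 [507.31245717 -54.00476637 190.61350693] [-3.14136903e+00 -1.69365489e-03  2.71894774e+00]
nose [(471.9, -37.9, 7.0)] ring94 [(473.0, -40.0, 20.4), (472.0, -39.8, 26.7), (469.9, -36.0, 23.6), (465.4, -37.2, 20.3)]
```

View pics/rect3.png

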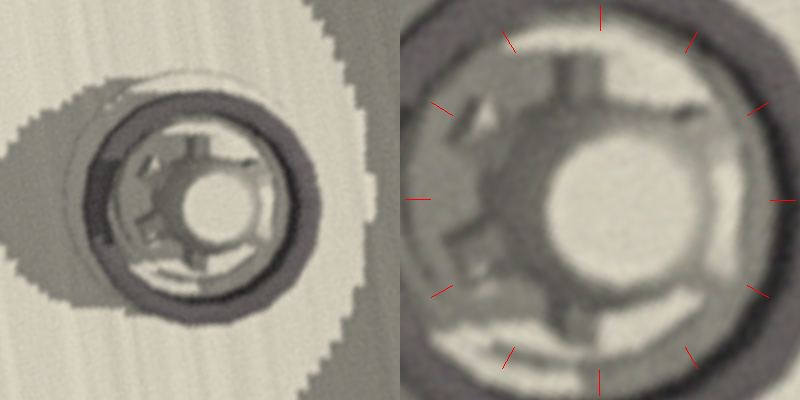

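The ring lies flat on its seat, concentric with the shaft (centre ≈(472,-40), nose (471.9,-37.9)). The splines lie at about 88° and 28° (≡28° mod 60). On to the large impeller.

>>> {"api": "arm_command", "payload": {"delta_pos": [[-0.1, -0.6, 0.04], [-0.1, -0.6, 0.04], [-0.1, -0.6, 0.04], [-0.1, -0.6, 0.04], [-0.1, -0.6, 0.04]], "delta_rot": [[0, 0, 0], [0, 0, 0], [0, 0, 0], [0, 0, 0], [0, 0, 0]], "claw": [0, 0, 0, 0, 0]}}

```text
t: 7.38
eef_pos: [482.3, -208.4, 201.4]
tcp_rot: [-3.141, 0.001, 2.715]
ft_force: [-0.3, -0.2, 1.0]
opening: 1.004
grip_force: 0.0
```

>>> {"api": "arm_command", "payload": {"delta_pos": [[-0.1, -0.59, 0], [-0.1, -0.59, 0], [-0.1, -0.59, 0], [-0.1, -0.59, 0], [-0.1, -0.59, 0]], "delta_rot": [[0, 0, 0], [0, 0, 0], [0, 0, 0], [0, 0, 0], [0, 0, 0]], "claw": [0, 0, 0, 0, 0]}}

```text
t: 7.8
eef_pos: [457.1, -355.4, 200.7]
tcp_rot: [-3.141, 0.0, 2.716]
ft_force: [-1.1, 0.7, -0.4]
opening: 1.001
grip_force: 0.0
```

>>> {"api": "arm_command", "payload": {"delta_pos": [[0, 0, 0], [0, 0, 0], [0, 0, 0], [0, 0, 0], [0, 0, 0]], "delta_rot": [[0, 0, 0], [0, 0, 0], [0, 0, 0], [0, 0, 0], [0, 0, 0]], "claw": [0, 0, 0, 0, 0]}}

```text
t: 8.22
eef_pos: [458.3, -350.8, 201.6]
tcp_rot: [3.142, 0.0, 2.72]
ft_force: [0.4, 0.5, -0.4]
opening: 0.998
grip_force: 0.0
```

```bash
python3 - <<'E'
from h import *
s=state(); print(s['t'],s['eef_pos'],s['tcp_rot']); im=snap('wrist','w4')
x,y=420,-338
print('disc',circles('w4',x,y,5,90,4,50,60),'hub',circles('w4',x,y,36,40,8,18,24),'dome',circles('w4',x,y,59,40,8,8,18))
S=rect('w4',x,y,58,40,10); S=cv2.resize(S,(400,400))
cv2.imwrite('pics/rect4.png',np.hstack([rect('w4',x,y,5,90,400/180),S]))
E
```

```text
8.2167 [ 458.31110375 -350.81207795  201.59171321] [3.14151721e+00 1.45152794e-04 2.72012350e+00]
disc [] hub [] dome [(418.5, -348.4, 15.0)]
```

View pics/rect4.png

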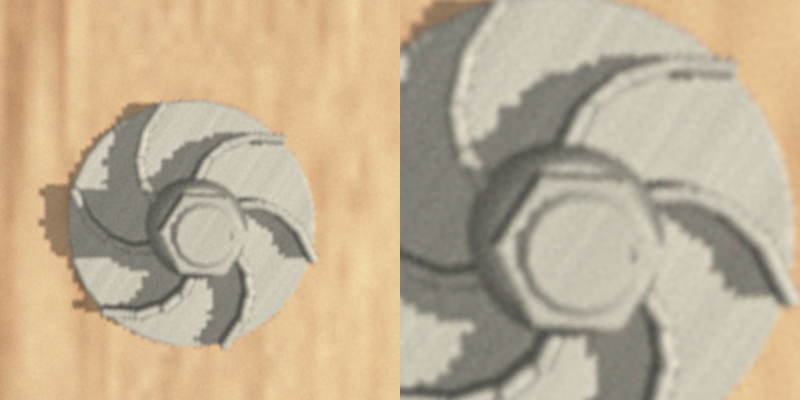

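The impeller centre comes from the disc at (416,-349) and the hex at (415.8,-348.4). Its top and bottom hex edges are horizontal, so the flats face 30/90/150°. I'll grip with tool y at 90°, which is +24° from now.

>>> {"api": "arm_command", "payload": {"delta_pos": [[-0.04, 0.002, -0.1], [-0.08, 0.004, -0.2], [-0.12, 0.007, -0.3], [-0.169, 0.009, -0.4], [-0.169, 0.009, -0.42]], "delta_rot": [[0, 0, 0.07], [0, 0, 0.14], [0, 0, 0.2], [0, 0, 0.269], [0, 0, 0.269]], "claw": [0, 0, 0, 0, 0]}}

```text
t: 8.68
eef_pos: [413.4, -347.8, 93.4]
tcp_rot: [3.137, -0.004, -3.137]
ft_force: [0.9, 0.6, -0.5]
opening: 1.001
grip_force: 0.0
```

>>> {"api": "arm_command", "payload": {"delta_pos": [[0, 0, -0.05], [0, 0, -0.1], [0, 0, -0.1], [0, 0, -0.1], [0, 0, -0.1]], "delta_rot": [[0, 0, 0], [0, 0, 0], [0, 0, 0], [0, 0, 0], [0, 0, 0]], "claw": [0.3, 0.3, 0.3, 0.3, 0.3]}}

```text
t: 9.1
eef_pos: [416.4, -349.8, 72.5]
tcp_rot: [-3.141, 0.001, 3.14]
ft_force: [0.1, -0.5, 0.2]
opening: 0.725
grip_force: 0.0
```

>>> {"api": "arm_command", "payload": {"delta_pos": [[-0.002, 0.004, -0.08], [-0.002, 0.004, -0.13], [-0.002, 0.004, -0.13], [-0.002, 0.004, -0.13], [-0.002, 0.004, -0.13]], "delta_rot": [[0, 0, 0], [0, 0, 0], [0, 0, 0], [0, 0, 0], [0, 0, 0]], "claw": [0.3, 0.3, 0.3, 0.3, 0.3]}}

```text
t: 9.52
eef_pos: [415.7, -348.9, 40.0]
tcp_rot: [-3.141, 0.001, 3.141]
ft_force: [-0.1, -0.6, -0.1]
opening: 0.699
grip_force: 0.0
```

>>> {"api": "arm_command", "payload": {"delta_pos": [[0, 0, 0], [0, 0, 0], [0, 0, 0], [0, 0, 0], [0, 0, 0]], "delta_rot": [[0, 0, 0], [0, 0, 0], [0, 0, 0], [0, 0, 0], [0, 0, 0]], "claw": [1, 1, 1, 1, 1]}}

```text
t: 9.93
eef_pos: [415.2, -348.6, 39.1]
tcp_rot: [-3.141, 0.0, 3.141]
ft_force: [-0.5, 0.6, -0.6]
opening: 0.406
grip_force: 0.0
```

>>> {"api": "arm_command", "payload": {"delta_pos": [[0, 0, 0], [0, 0, 0], [0, 0, 0], [0, 0, 0], [0, 0, 0]], "delta_rot": [[0, 0, 0], [0, 0, 0], [0, 0, 0], [0, 0, 0], [0, 0, 0]], "claw": [1, 1, 1, 1, 1]}}

```text
t: 10.35
eef_pos: [415.1, -348.4, 38.9]
tcp_rot: [3.141, -0.0, 3.141]
ft_force: [-0.4, 1.4, 2.9]
opening: 0.315
grip_force: 29.7
```

>>> {"api": "arm_command", "payload": {"delta_pos": [[0, 0, 0.1], [0, 0, 0.26], [0, 0.05, 0.42], [0.04, 0.18, 0.52], [0.04, 0.3, 0.56]], "delta_rot": [[0, 0, 0], [0, 0, 0], [0, 0, 0], [0, 0, 0], [0, 0, 0]], "claw": [1, 1, 1, 1, 1]}}

```text
t: 10.77
eef_pos: [426.6, -273.9, 182.0]
tcp_rot: [-3.138, 0.004, 3.14]
ft_force: [0.7, -0.2, -4.2]
opening: 0.312
grip_force: 29.9
```

>>> {"api": "arm_command", "payload": {"delta_pos": [[0.03, 0.14, 0], [0.07, 0.28, 0], [0.1, 0.42, 0], [0.13, 0.56, 0], [0.15, 0.68, 0]], "delta_rot": [[0, 0, 0], [0, 0, 0], [0, 0, 0], [0, 0, 0], [0, 0, 0]], "claw": [1, 1, 1, 1, 1]}}

```text
t: 11.18
eef_pos: [462.6, -101.4, 178.6]
tcp_rot: [3.141, -0.0, 3.142]
ft_force: [0.5, -0.5, -3.8]
opening: 0.312
grip_force: 29.9
```

>>> {"api": "arm_command", "payload": {"delta_pos": [[0.03, 0.12, 0], [0.036, 0.24, 0], [0.036, 0.26, 0], [0.036, 0.26, 0], [0.036, 0.26, 0]], "delta_rot": [[0, 0, 0], [0, 0, 0], [0, 0, 0], [0, 0, 0], [0, 0, 0]], "claw": [1, 1, 1, 1, 1]}}

```text
t: 11.6
eef_pos: [471.6, -38.6, 178.7]
tcp_rot: [-3.142, -0.0, -3.141]
ft_force: [-0.3, -0.2, -3.6]
opening: 0.312
grip_force: 30.0
```

>>> {"api": "arm_command", "payload": {"delta_pos": [[0, 0, 0], [0, 0, 0], [0, 0, 0], [0, 0, 0], [0, 0, 0]], "delta_rot": [[0, 0, 0], [0, 0, 0], [0, 0, 0], [0, 0, 0], [0, 0, 0]], "claw": [1, 1, 1, 1, 1]}}

```text
t: 12.02
eef_pos: [471.7, -39.0, 178.9]
tcp_rot: [3.141, -0.0, 3.14]
ft_force: [0.1, 0.2, -4.6]
opening: 0.311
grip_force: 30.0
```

```bash
python3 - <<'E'
from h import *
s=state(); print(s['t'],s['eef_pos'],s['tcp_rot'],s['ft_force'],s['moment']); snap('wrist','w5')
z=s['eef_pos'][2]-38.9
x,y=s['eef_pos'][:2]
cv2.imwrite('pics/rect5.png',np.hstack([rect('w5',x,y,z+5,70,400/140),cv2.resize(rect('w5',x,y,z+58,30,10),(400,400))]))
E
```

```text
12.0167 [471.65201005 -38.98770169 178.87346918] [ 3.14149769e+00 -2.23685626e-05  3.14045603e+00] [ 0.08651022  0.17864534 -4.61574785] [ 0.05680637 -0.01203094 -0.01571811]
```

View pics/rect5.png

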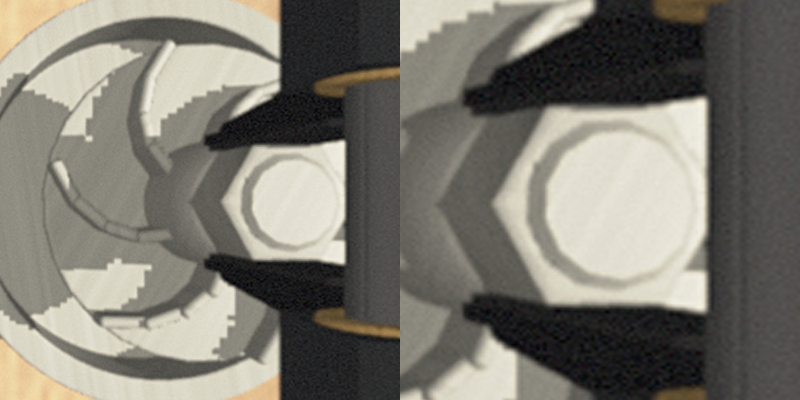

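The hex is held squarely (flats on the fingers), with the impeller axis about 1 mm to +x of the TCP. Aligning and lowering over the nose.

>>> {"api": "arm_command", "payload": {"delta_pos": [[-0.003, 0.003, -0.04], [-0.003, 0.003, -0.08], [-0.003, 0.003, -0.1], [-0.003, 0.003, -0.11], [-0.003, 0.003, -0.11]], "delta_rot": [[0, 0, -0.022], [0, 0, -0.022], [0, 0, -0.022], [0, 0, -0.022], [0, 0, -0.022]], "claw": [1, 1, 1, 1, 1]}}

```text
t: 12.48
eef_pos: [470.8, -37.8, 151.1]
tcp_rot: [3.141, -0.001, 3.107]
ft_force: [0.8, 0.2, -4.2]
opening: 0.314
grip_force: 30.0
```

>>> {"api": "arm_command", "payload": {"delta_pos": [[0, 0, -0.006], [0, 0, -0.012], [0, 0, -0.016], [0, 0, -0.02], [0, 0, -0.024]], "delta_rot": [[0, 0, 0], [0, 0, 0], [0, 0, 0], [0, 0, 0], [0, 0, 0]], "claw": [1, 1, 1, 1, 1]}}

```text
t: 12.9
eef_pos: [471.0, -37.8, 145.4]
tcp_rot: [3.142, 0.0, 3.107]
ft_force: [-0.5, -1.0, -5.1]
opening: 0.314
grip_force: 30.0
```

>>> {"api": "arm_command", "payload": {"delta_pos": [[0, 0, -0.004], [0, 0, -0.008], [0, 0, -0.012], [0, 0, -0.016], [0, 0, -0.016]], "delta_rot": [[0, 0, 0], [0, 0, 0], [0, 0, 0], [0, 0, 0], [0, 0, 0]], "claw": [1, 1, 1, 1, 1]}}

```text
t: 13.32
eef_pos: [470.9, -37.7, 141.2]
tcp_rot: [3.141, -0.0, 3.107]
ft_force: [-0.1, 0.7, -3.7]
opening: 0.314
grip_force: 30.0
```

>>> {"api": "arm_command", "payload": {"delta_pos": [[0, 0, -0.004], [0, 0, -0.008], [0, 0, -0.008], [0, 0, -0.008], [0, 0, -0.008]], "delta_rot": [[0, 0, 0], [0, 0, 0], [0, 0, 0], [0, 0, 0], [0, 0, 0]], "claw": [1, 1, 1, 1, 1]}}

```text
t: 13.73
eef_pos: [470.9, -37.8, 139.4]
tcp_rot: [3.141, 0.0, 3.107]
ft_force: [0.1, 0.5, -4.0]
opening: 0.311
grip_force: 30.0
```

Past the spline tips with no force, so it's meshed. Going on down to the spring and home.

>>> {"api": "arm_command", "payload": {"delta_pos": [[0, 0, -0.006], [0, 0, -0.012], [0, 0, -0.018], [0, 0, -0.024], [0, 0, -0.028]], "delta_rot": [[0, 0, 0], [0, 0, 0], [0, 0, 0], [0, 0, 0], [0, 0, 0]], "claw": [1, 1, 1, 1, 1]}}

```text
t: 14.15
eef_pos: [471.0, -37.8, 132.4]
tcp_rot: [3.141, 0.0, 3.107]
ft_force: [-2.5, 1.3, 4.0]
opening: 0.315
grip_force: 30.0
```

>>> {"api": "arm_command", "payload": {"delta_pos": [[0, 0, -0.004], [0, 0, -0.008], [0, 0, -0.012], [0, 0, -0.012], [0, 0, -0.012]], "delta_rot": [[0, 0, 0], [0, 0, 0], [0, 0, 0], [0, 0, 0], [0, 0, 0]], "claw": [1, 1, 1, 1, 1]}}

```text
t: 14.57
eef_pos: [471.0, -37.7, 129.9]
tcp_rot: [3.142, 0.001, 3.107]
ft_force: [-3.1, 0.5, 8.2]
opening: 0.316
grip_force: 30.0
```

>>> {"api": "arm_command", "payload": {"delta_pos": [[0, 0, -0.003], [0, 0, -0.005], [0, 0, -0.007], [0, 0, -0.007], [0, 0, -0.007]], "delta_rot": [[0, 0, 0], [0, 0, 0], [0, 0, 0], [0, 0, 0], [0, 0, 0]], "claw": [1, 1, 1, 1, 1]}}

```text
t: 14.98
eef_pos: [471.1, -37.8, 129.0]
tcp_rot: [-3.141, 0.001, 3.107]
ft_force: [-7.1, 0.8, 19.7]
opening: 0.313
grip_force: 30.0
```

>>> {"api": "arm_command", "payload": {"delta_pos": [[0, 0, -0.003], [0, 0, -0.005], [0, 0, -0.005], [0, 0, -0.005], [0, 0, -0.005]], "delta_rot": [[0, 0, 0], [0, 0, 0], [0, 0, 0], [0, 0, 0], [0, 0, 0]], "claw": [1, 1, 1, 1, 1]}}

```text
t: 15.4
eef_pos: [471.4, -37.9, 128.7]
tcp_rot: [-3.141, 0.003, 3.107]
ft_force: [-10.3, 0.2, 33.4]
opening: 0.313
grip_force: 30.0
```

>>> {"api": "arm_command", "payload": {"delta_pos": [[-0.003, 0, 0.002], [-0.003, 0, 0.002], [-0.003, 0, 0.002], [-0.003, 0, 0.002], [-0.003, 0, 0.002]], "delta_rot": [[0, 0, 0], [0, 0, 0], [0, 0, 0], [0, 0, 0], [0, 0, 0]], "claw": [1, 1, 1, 1, 1]}}

```text
t: 15.82
eef_pos: [471.2, -37.9, 128.8]
tcp_rot: [-3.141, 0.004, 3.107]
ft_force: [-6.2, 1.6, 24.9]
opening: 0.316
grip_force: 30.0
```

```bash
python3 - <<'E'
from h import *
s=state(); z=90; 
print(s['t'],s['eef_pos'],s['tcp_rot'],s['ft_force'],s['moment'])
A=snap('scene','s9'); B=snap('side','d9'); f=lambda im,x,y:cv2.resize(im[y-45:y+45,x-60:x+60],(400,300),interpolation=cv2.INTER_CUBIC)[...,::-1]
snap('wrist','w9'); W=cv2.resize(cv2.imread('pics/w9.png'),(400,300))
cv2.imwrite('pics/end.png',np.vstack([np.hstack([f(A,299,245),f(B,328,236)]),np.hstack([W,W*0])]))
print(state()['ft_force'])
E
```

```text
15.8167 [471.17618987 -37.92739113 128.75443253] [-3.14110052  0.00360678  3.10663845] [-6.16101529  1.57705773 24.91158606] [ 0.20841863  0.8359277  -0.08329688]
[-4.93124563  1.19066215 24.64345746]
```

View pics/end.png

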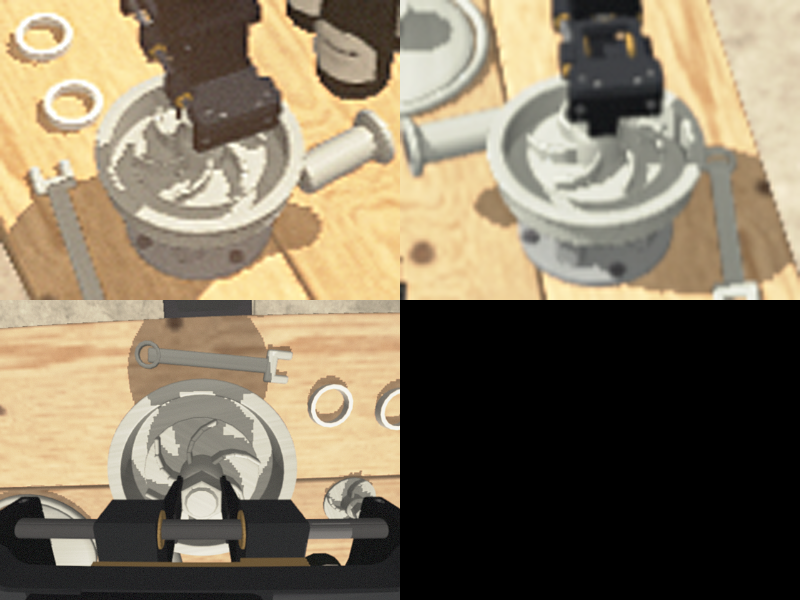

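The impeller sits level deep in the casing, gripped at the nose. The TCP is at 128.8 (home is 128.9) with rigid contact and a steady net push of about 29 N, well above the 14 N spring. Handing in.

```bash
python3 -c "
from cell import *
print(job_done())"
```

```text
the job is handed in; nothing more can be done
None
```

I handed the job in at about 16 s. The metal seal ring is on its spring seat, and the large impeller is meshed with the splines, fully home and still gripped, with about 29 N of push against the 14 N spring. I did not touch the small impeller, the tumbler or the jar.

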